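# Slide the junction box lid home and lock it with the quarter-turn fastener

### The arm

A 6-joint arm with a two-finger parallel gripper is mounted at the origin on the work surface. World frame = base frame: x ahead of the robot, y to its left, z up, the work surface at z = 0. Lengths are in m, angles in rad, forces in N, time in s.
With the tool pointing down it reaches from about 0.35 to 0.875 m from the base axis. Payload 4.2 kg.
Tool frame: the origin (TCP) lies where the fingers leave the gripper's body, on its centre line; the fingertips stand 73 mm ahead of it and the grasp point (between the pads) lies 54 mm ahead of it (r.grasp_offset is the distance from the TCP to the grasp point, in m); z points along the fingers, y is the direction in which the jaws open and shut (so a half turn about z gives the same grasp; the last joint's range is limited). The gripper opens to 85 mm and grips with 20 to 120 N. Pads are 22 mm wide; open, the fingers measure 114 mm over their backs; the gripper's body (76 mm by 85 mm) begins 54 mm behind the grasp point. The pads swing forward as they close: fully open they stand 13 mm farther back than shut.
Start: joints at [1.361, 0.385, 0.008, 0, -1.194, -0.259], TCP at [0.282, 0.558, 0.304] pointing down, gripper open.
Joint ranges: [-3.14, 3.14], [-1.21, 2.06], [-1.07, 1.41], [-3.16, 2.05], [-2.99, -0.16], [-3.1, 3.1]. Speed limits (rad/s): [2.79, 2.79, 3.14, 3.14, 3.14, 3.14].

### API

Orientations are given as a rotation vector (axis times angle).
In Python, from bench import r gives the robot as it stands. Calls block until the motion is done:
- r.movep(position, orientation): joint-space move of the TCP to a pose.
- r.move_l(position, velocity=0.15, frame=None, stop_force=None): straight line of the TCP; frame=None keeps the orientation; velocity is the mean speed in m/s. With stop_force (N) it stops when the force on the tool has changed by that much, and returns True; else False.
- r.goto_joints(angles): joint-space move.
- r.move_gripper(opening, squeeze=None): finger opening in m; squeeze is the grip in N (None keeps the last); returns when the fingers have stopped.
- r.wait(seconds).
- r.inverse_kinematics(position, orientation): joint angles nearest the present ones, or None.
- r.read_state(): the state.
- r.read_camera(name): name is "scene" or "top"; returns a dict with "color" (400x640x3 uint8, red, green, blue), "z_map" (400x640 float32, m along the optical axis (not along the pixel's ray), 0 where there is no reading), "fov_y" (degrees; the focal length in pixels is half the picture's height over the tangent of half this angle, whatever the lens; pixels are square), "cx", "cy" (the principal point, pixels), "world_to_cam" (4x4, takes a point from world to camera coordinates). Camera axes: x right, y down, z forward; pixel columns grow to the right and rows downward; lengths in m; the calibration is good to about 2 mm. A picture is of the moment at which its call begins.
A pose or a line that the arm cannot do raises r.MotionError and nothing moves.
- r.hand_in(): hands the job in, once; it reports no verdict.
The state is a dict: "clock": time; "joints": joint angles; "joint_velocities": joint speeds; "effort": joint torques, N m; "position": TCP position; "eef_rot": TCP orientation; "contact_force": force on the tool from outside, world axes, zero at the start; "wrist_torque": the same for the moment, N m; "gripper_width": finger opening in m.
Only numpy, scipy, OpenCV 4.12 (cv2) and the standard library are available. Lean on these libraries where they do the work, as an engineer would, in place of code of your own. Each camera call takes 0.05 s, during which the arm holds its last target.

### The job

On the steel panel, push the loose aluminium lid along its slideway until it is fully home against the end stop, then set a fingertip in the slot of the round quarter-turn fastener and turn it clockwise as far as it goes, so that its tongue locks the lid in. Turn the fastener by its slot only, never by pushing on the tongue; lift nothing, leave the roller, the photo-eye and the copper lugs where they are, and finish with the hand clear.

Things in the scene. Friction and masses are not known exactly. Their poses are not given: they have to be found in the camera images.
- fixture: steel panel fixed to the bench (place and yaw vary), 280 (x) by 255 (y) mm, upper face at z = 12 mm. Its x runs along the lid's slideway towards the end stop, roughly away from the robot; y left, z up; origin at bench level; the plate spans x -150 to 130, y -140 to 115 mm. Slideway centred on y = 45 mm, open at its -x end; fastener's axis at x = -15, y = -75 mm
- slideway_end (a point): centre of the slideway's end stop face, on the panel's upper face (panel frame x = 115, y = 45, z = 12 mm), axes as the panel's. The two rails, 113 mm apart, stand to 33 mm above the bench, from 260 mm before the stop, with a 4 mm lip over the lid's edges (underside 30 mm above the bench). The right rail has a gap 115 to 190 mm before the stop, where the tongue swings in
- lid: loose aluminium lid, plate 120 (x) by 110 (y) by 16 mm, 0.3 to 0.65 kg, flat on the panel in the slideway; origin at the centre of its underside, axes as the panel's. Slides along panel x; starts 65 to 95 mm short of home. Home: origin at panel x = 55, y = 45, z = 12 mm, its near (-x) edge, the one to push, then at x = -5 mm. Short of home it blocks the tongue
- cam (a joint): fastener's angle (rad) about its vertical axis: 0 = open, tongue along the panel's -x; grows clockwise seen from above to 1.571 = locked, at a dead stop, tongue along the panel's +y, in the slideway just behind the lid's near edge. Starts at 0 to 0.2; friction about 0.12 N m, no spring, stays where left
- slot_centre (a point): point on the fastener's axis level with its top, 50 mm above the bench; axes turn with it, -x along the tongue, z up. The fastener is a round steel rotor 104 mm in diameter; a straight slot across its middle along this x is 40 mm wide, 20 mm deep (floor 30 mm above the bench), with closed ends (4 mm rim): 96 mm long on the centre line, 86 mm along its walls
- tongue_tip (a point): middle of the end face of the flat steel locking tongue fixed to the rotor: 16 mm wide, 12 mm thick (15 to 27 mm above the bench), sticking out from under the rotor's rim to 80 mm from the fastener's axis; axes as point slot_centre's (-x outwards along the tongue). Not to be pushed directly
- roller: bystander: loose black sensor roller, 50 mm in diameter and 130 mm long, lying along its y between two 54 mm square end plates with stub shafts (171 mm overall); origin at the centre of its underside; on the bench left of the panel
- photo_eye: bystander: loose white plastic photo-eye housing, 32 by 50 by 45 mm high, with a black lens and a black stub on top (to 57 mm); origin at the centre of its underside; on the bench right of the panel
- lug1: bystander: loose copper terminal lug, about 61 mm long, 22 mm wide, 12 mm high, origin at the underside between barrel and palm; on the bench left of the panel
- lug2: bystander: loose copper terminal lug like the other; on the bench right of the panel
There are look-alikes about, which are no part of the job. There is more than one size of the lid; the job needs the smallest.

How it is judged:
On the way, in this order (a step that is already met when the one before it is completed fails the run):
1. the lid is pushed home (at most 15 mm from the end stop) while the tongue is still out of the way (x of lid in the frame of fixture above 0.04 m and value of joint cam below 1.3 rad), for 0.1 s.
2. the fastener is turned to its locked position (value of joint cam above 1.45 rad), for 0.2 s.
At the end, for the whole second after the job is handed in: the lid lies flat in the slideway, at rest, within 4 mm of the end stop, and the fastener stands within 0.12 rad (7 degrees) of its locked dead stop (x of lid in the frame of fixture above 0.051 m and value of joint cam above 1.45 rad and linear speed of lid below 0.01 m/s and z of lid in the frame of fixture below 0.016 m); the robot touches nothing.
It fails at once if the tongue is pushed directly with the hand (contact force between any of the fingers, the arm and cam_c0 above 1 N).
It fails at once if the lid is lifted or tipped (z of lid in the frame of fixture above 0.022 m or angle between lid's own z axis and vertical above 0.12 rad).
It fails at once if a bystander is moved by more than 20 mm or lifted (distance of any of roller, photo_eye, lug1, lug2 from where it was at the start of the episode above 0.02 m).
It also fails if it takes over 48 s, if anything falls off the work surface, if the arm or the gripper's body presses on something with over 40 N, if the wrist force passes 120 N, or if a joint passes its speed limit or range.

## Working session

There is one attempt and no reset: what is moved stays moved. The work goes in short steps, each a Python script; the robot and the scene stay as the last script left them, time stands still between calls to the robot, and variables do not carry over. Pictures are saved under pics/ and viewed, and the job is handed in when it is done.

```bash
mkdir -p pics; ls; python3 - <<'E'
from bench import r
import cv2,numpy as np,pickle
d={}
for n in("scene","top"):
    c=r.read_camera(n); d[n]=c
    cv2.imwrite(f"pics/{n}0.png",c["color"][:,:,::-1])
    print(n,c["fov_y"],c["cx"],c["cy"],np.round(c["world_to_cam"],4).tolist(),(c["z_map"]>0).mean())
pickle.dump(d,open("d0.pkl","wb"))
s=r.read_state();print(s)
E
```

```text
pics
scene 51.237738458635356 321.02272421363 202.71346631475328 [[0.1999, 0.9798, -0.0037, -0.1808], [0.8067, -0.1667, -0.5669, -0.3392], [-0.5561, 0.1103, -0.8238, 1.2206], [0.0, 0.0, 0.0, 1.0]] 0.996109375
top 48.197227960428236 322.5632901231945 197.2276805008405 [[0.013, -0.9999, 0.0036, 0.068], [-0.9917, -0.0134, -0.1275, 0.4757], [0.1276, -0.0019, -0.9918, 1.0987], [0.0, 0.0, 0.0, 1.0]] 0.9963984375
{'clock': 0.1, 'joints': array([ 1.36060649e+00,  3.85486511e-01,  6.77371384e-03, -4.61047859e-04,
       -1.19401497e+00, -2.58567028e-01]), 'joint_velocities': array([ 1.81324906e-03, -2.66212870e-03,  3.35748651e-03,  1.71900012e-03,
       -2.76057684e-04,  9.42146023e-05]), 'effort': array([-8.16124520e-04, -3.93316591e+01,  1.88931227e+01,  4.19801071e+00,
       -2.60310764e-03,  7.80131245e-06]), 'position': array([0.28218088, 0.55724632, 0.30292723]), 'eef_rot': array([ 3.05374777e+00, -7.29407435e-01, -5.99208039e-04]), 'contact_force': array([-0.46054831,  0.86121012, -1.48212211]), 'wrist_torque': array([-0.02049771, -0.01465547, -0.00591018]), 'gripper_width': 0.08503887360794336}
```

View pics/scene0.png

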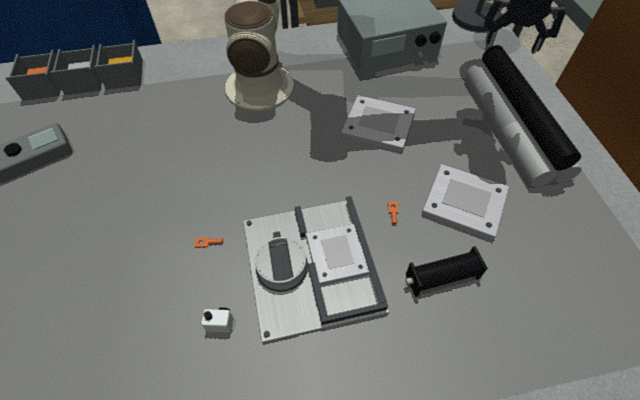

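View pics/top0.png

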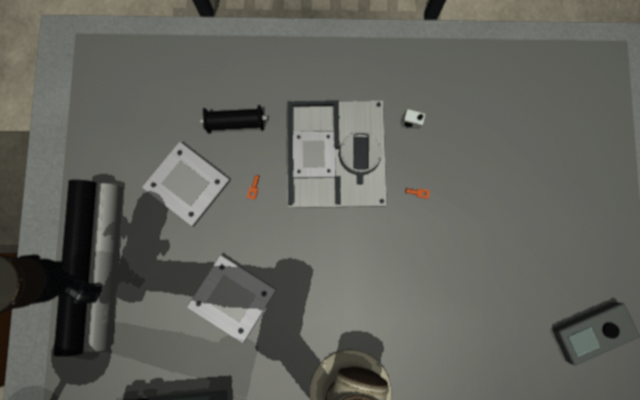

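The scene view shows the panel around px (315,268), with the rotor at (281,262) and the lid in its slideway at (338,253). In the top view these are the panel at (337,153), the rotor at (360,152) and the lid at (313,153).

Candidates for the lid, in top-view pixels:
- Plate in the slideway at (313,153).
- Larger loose plate at (186,183).
- Larger loose plate at (232,297).

I choose (313,153): it is the smallest and it lies between the rails. The only rotor is at (360,152). Next is a close crop to check this.

```bash
python3 - <<'E'
import cv2,numpy as np,pickle
d=pickle.load(open("d0.pkl","rb"))
a=d["top"]["color"][90:220,270:440,::-1]; b=d["scene"]["color"][185:350,230:400,::-1]
cv2.imwrite("pics/ct.png",cv2.resize(a,None,fx=4.5,fy=4.5,interpolation=cv2.INTER_CUBIC))
cv2.imwrite("pics/cs.png",cv2.resize(b,None,fx=3.6,fy=3.6,interpolation=cv2.INTER_CUBIC))
E
```

```text
(no output)
```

View pics/ct.png

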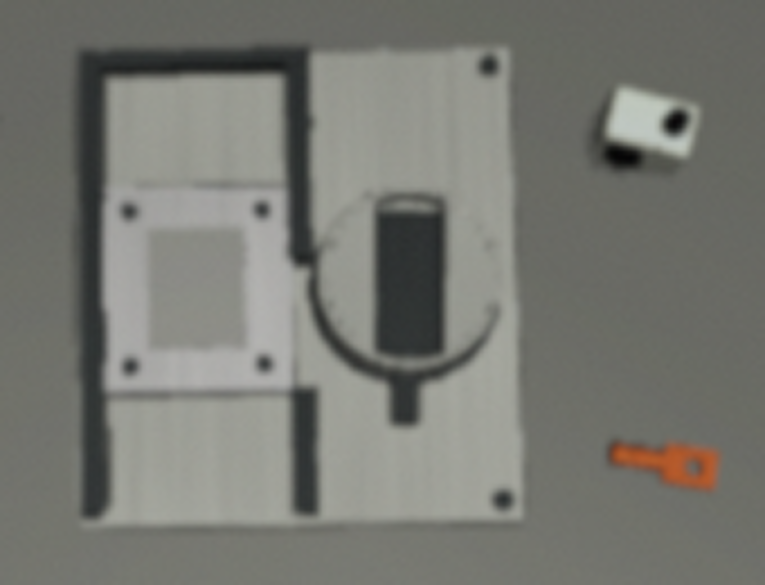

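View pics/cs.png

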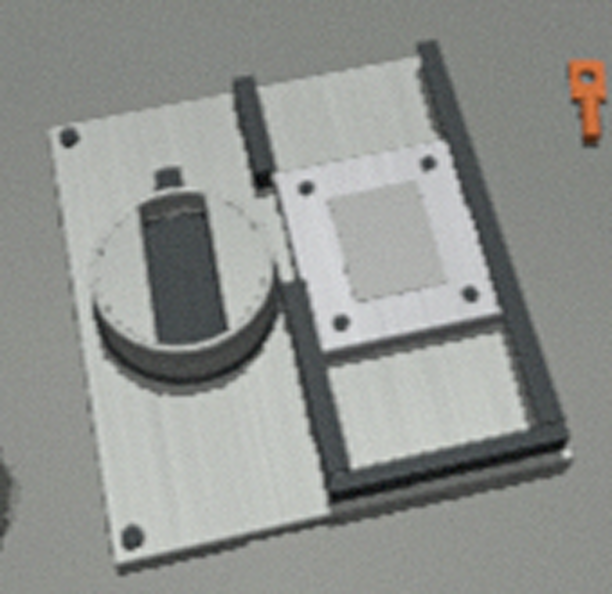

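The crop confirms the choice. The lid sits between the rails at crop (198,290). The slot is nearly along panel x, with the tongue pointing to -x at (404,400). Now I measure.

```bash
cat > h.py <<'E'
import cv2,numpy as np,pickle
def K(c):
    f=200/np.tan(np.radians(c["fov_y"])/2); return f,c["cx"],c["cy"]
def ray(c,uv):
    f,cx,cy=K(c); W=c["world_to_cam"]; R,t=W[:3,:3],W[:3,3]
    uv=np.atleast_2d(uv).astype(float)
    dd=np.c_[(uv[:,0]-cx)/f,(uv[:,1]-cy)/f,np.ones(len(uv))]@R
    return -R.T@t,dd
def onz(c,uv,z):
    o,dd=ray(c,uv); s=(z-o[2])/dd[:,2]; return o+dd*s[:,None]
def cloud(c):
    v,u=np.mgrid[:400,:640]; o,dd=ray(c,np.c_[u.ravel(),v.ravel()])
    return (o+dd*c["z_map"].ravel()[:,None]).reshape(400,640,3)
def proj(c,p):
    f,cx,cy=K(c); W=c["world_to_cam"]; q=np.atleast_2d(p)@W[:3,:3].T+W[:3,3]
    return np.c_[f*q[:,0]/q[:,2]+cx,f*q[:,1]/q[:,2]+cy]
def tri(ca,ua,cb,ub):
    oa,da=ray(ca,ua);ob,db=ray(cb,ub);out=[]
    for a,b in zip(da,db):
        s=np.linalg.lstsq(np.c_[a,-b],ob-oa,rcond=None)[0]
        pa,pb=oa+s[0]*a,ob+s[1]*b; out.append(np.r_[(pa+pb)/2,np.linalg.norm(pa-pb)])
    return np.array(out)
E
python3 - <<'E'
from h import *
np.set_printoptions(precision=4,suppress=True)
d=pickle.load(open("d0.pkl","rb"))
T,S=d["top"],d["scene"]
ct=lambda l:np.array(l)/4.5+np.array([270,90])+(.5/4.5-.5)
cs=lambda l:np.array(l)/3.6+np.array([230,185])+(.5/3.6-.5)
# bolts right far, right near ; lid bolts FL,FR,NL,NR ; slot corners? tongue
a=ct([(488,66),(503,500),(129,211),(262,209),(130,366),(264,363)])
b=cs([(132,537),(68,137),(470,294),(341,322),(428,163),(306,188)])
print(tri(T,a,S,b))
# heights
for n,c in d.items():
    P=cloud(c); z=P[:,:,2]
    m=(z>.044)&(z<.056)&(abs(P[:,:,0]-.62)<.15)&(abs(P[:,:,1]+.04)<.15)
    m=m.astype(np.uint8); k,l,st,ce=cv2.connectedComponentsWithStats(m)
    for i in range(1,k):
        if st[i,4]>60:
            print(n,st[i],np.median(z[l==i]))
            q=P[l==i]; (x,y),rad=cv2.minEnclosingCircle(q[:,:2].astype(np.float32)); print('circ',x,y,rad)
print("corners",onz(T,ct([(508,47),(522,520),(83,525)]),.012),onz(S,cs([(120,568),(50,130)]),.012))
E
```

```text
[[ 0.726  -0.0696  0.0126  0.0017]
 [ 0.4699 -0.0772  0.0137  0.0014]
 [ 0.6317  0.1386  0.0283  0.0006]
 [ 0.6339  0.0625  0.0284  0.0006]
 [ 0.5417  0.136   0.0278  0.0011]
 [ 0.5443  0.0601  0.0286  0.0012]]
scene [ 256  237   51   47 1104] 0.049750362030020756
circ 0.5922604203224182 -0.020051661878824234 0.052907366305589676
scene [202 309  28  17 272] 0.04547563077296568
circ 0.6860255002975464 -0.15777215361595154 0.026621853932738304
top [404 110  21  15 149] 0.046219454191798404
circ 0.680823028087616 -0.15660981833934784 0.025966346263885498
top [340 132  42  40 748] 0.04987240996324149
circ 0.5909794569015503 -0.019852804020047188 0.05233817547559738
corners [[ 0.738  -0.0806  0.012 ]
 [ 0.4588 -0.0875  0.012 ]
 [ 0.4526  0.1623  0.012 ]] [[ 0.7406 -0.0788  0.012 ]
 [ 0.4612 -0.0886  0.012 ]]
```

Panel frame from these measurements: yaw is about 0.029 rad and the origin about (0.604, 0.055). The lid is at panel x ≈ -15 mm, so it has about 70 mm to travel. The lid top triangulates to 28 mm and the rotor top to 50 mm, both matching the text. Next: plan, check IK, and approach behind the lid.

```bash
cat >> h.py <<'E'
from scipy.spatial.transform import Rotation as Ro
yaw=.029
ex=np.array([np.cos(yaw),np.sin(yaw)]);ey=np.array([-ex[1],ex[0]])
C=np.array([.5915,-.020]); O=C+.015*ex+.075*ey
def pw(x,y,z): return np.r_[O+x*ex+y*ey,z]
def down(a): # tool y along world angle a
    y=np.array([np.cos(a),np.sin(a),0]);z=np.array([0,0,-1.]);return Ro.from_matrix(np.c_[np.cross(y,z),y,z]).as_rotvec()
E
python3 - <<'E'
from h import *
from bench import r
np.set_printoptions(precision=3,suppress=True)
for k in(-1,1):
    print('push',k,r.inverse_kinematics(pw(-.11,.045,.2),down(yaw+k*np.pi/2)))
for k in(0,1): print('slot',k,r.inverse_kinematics(np.r_[C,.2],down(yaw+k*np.pi)))
for k in(1,-1): print('slotend',k,r.inverse_kinematics(np.r_[C,.2],down(yaw-1.57*k)))
r.move_gripper(0)
r.movep(pw(-.11,.045,.16),down(yaw+np.pi/2))
s=r.read_state();print(s['clock'],s['position'],s['joints'],s['contact_force'])
r.move_l(pw(-.11,.045,.10),velocity=.12)
h=r.move_l(pw(-.11,.045,.080),velocity=.03,stop_force=4)
s=r.read_state();print(h,s['clock'],s['position'],s['contact_force'],s['gripper_width'])
E
```

```text
push -1 [ 0.518  0.285 -0.433  0.    -0.852  1.082]
push 1 [ 0.518  0.285 -0.433 -0.    -0.852 -2.06 ]
slot 0 [ 0.24   0.421 -0.216  0.    -0.933  2.931]
slot 1 [ 0.24   0.421 -0.216  0.    -0.933 -0.211]
slotend 1 [ 0.24   0.421 -0.216  0.    -0.933  1.361]
slotend -1 [ 0.24   0.421 -0.216  0.    -0.933 -1.782]
2.775 [0.493 0.098 0.16 ] [ 0.519  0.34  -0.478  0.    -0.752 -2.06 ] [ 0.168 -0.013  0.191]
True 3.9583 [0.493 0.097 0.085] [0.003 0.174 5.348] -0.0003573895880444187
```

Panel touched at TCP z = 0.085, so the tip is at 12 mm, as expected. I raise 6 mm and push.

```bash
python3 - <<'E'
from h import *
from bench import r
np.set_printoptions(precision=4,suppress=True)
r.move_l(pw(-.11,.045,.092),velocity=.05)
def px(): 
    p=r.read_state()['position'][:2]-O; return p@ex,p@ey
h=r.move_l(pw(-.035,.045,.092),velocity=.05,stop_force=25)
s=r.read_state();print(h,s['clock'],px(),s['contact_force'])
if not h:
    h=r.move_l(pw(-.008,.045,.092),velocity=.03,stop_force=15)
    s=r.read_state();print(h,s['clock'],px(),s['contact_force'])
c=r.read_camera("scene");t=r.read_camera("top")
pickle.dump({"scene":c,"top":t},open("d1.pkl","wb"))
cv2.imwrite("pics/p1.png",np.hstack([cv2.resize(x["color"][a:a+150,b:b+150,::-1],(400,400)) for x,a,b in((c,195,235),(t,85,270))]))
E
```

```text
False 5.9083 (np.float64(-0.03498237602925656), np.float64(0.04508610896462761)) [-0.7292 -0.9254 -0.6751]
True 6.6417 (np.float64(-0.015172857973767105), np.float64(0.04414187014016431)) [-0.0198  0.5206 -1.0504]
```

View pics/p1.png

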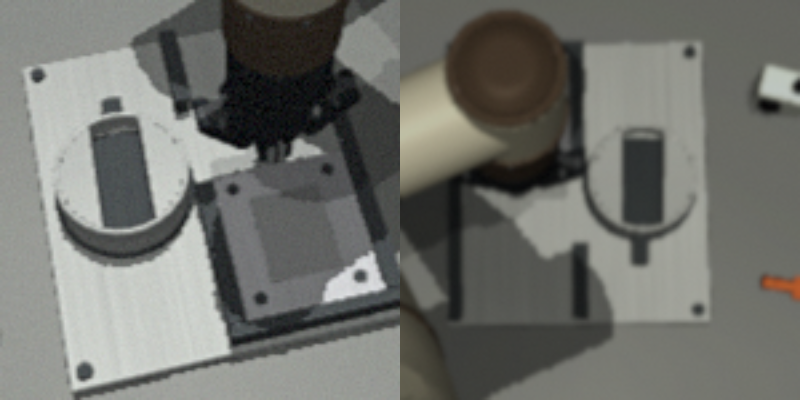

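The push stopped on force at panel x = -15.2 mm (-16 expected). The picture shows the lid against the end stop, with its bolts at (232,188) and (260,298). I back off, lift, and hover over the slot.

```bash
python3 - <<'E'
from h import *
from bench import r
np.set_printoptions(precision=4,suppress=True)
r.move_l(pw(-.035,.045,.092),velocity=.08)
r.move_l(pw(-.035,.045,.18),velocity=.15)
# step aside for a free view
r.movep(pw(-.24,.0,.22),down(yaw+np.pi))
r.move_gripper(.045)
d={}
for n in("scene","top"):
    c=r.read_camera(n); d[n]=c
pickle.dump(d,open("d2.pkl","wb"))
s=r.read_state();print(s['clock'],s['joints'],s['gripper_width'])
c,t=d["scene"],d["top"]
cv2.imwrite("pics/p2.png",np.hstack([cv2.resize(x["color"][a:a+150,b:b+150,::-1],(400,400),interpolation=cv2.INTER_CUBIC) for x,a,b in((c,195,235),(t,85,270))]))
# slot: dark within rotor top, both views, edge-fitted rect at z=.05
for n,x in d.items():
    P=onz(x,np.c_[np.mgrid[:640,:400].reshape(2,-1).T],.05).reshape(640,400,3).transpose(1,0,2)
    ins=np.hypot(P[...,0]-C[0],P[...,1]-C[1])<.046
    g=x["color"].mean(2); m=(ins&(g<.6*np.median(g[ins&(g>90)] if (ins&(g>90)).any() else g[ins]))).astype(np.uint8)
    k,l,st,ce=cv2.connectedComponentsWithStats(m); i=1+st[1:,4].argmax()
    q=P[l==i][:,:2].astype(np.float32); q0=q.mean(0); u=np.linalg.svd(q-q0,full_matrices=False)[2][0]
    print(n,st[i,4],q0,"slot yaw mod pi",np.arctan(u[1]/u[0]),cv2.minAreaRect(q*1000))
E
```

```text
9.75 [ 0.5818  0.028  -0.6985 -0.     -0.8443 -0.5529] 0.04497100765219028
scene 754 [ 0.5928 -0.0212] slot yaw mod pi -0.007587096 ((591.3256225585938, -21.110219955444336), (38.53607940673828, 91.6213607788086), 89.63723754882812)
top 480 [ 0.5878 -0.0209] slot yaw mod pi -0.017766727 ((590.9502563476562, -20.84221839904785), (87.6287841796875, 35.373817443847656), 0.23371528089046478)
```

View pics/p2.png

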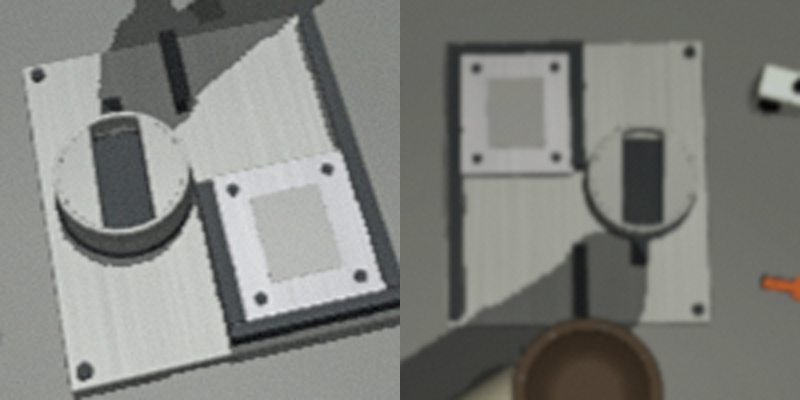

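The lid sits against the stop in both views. The slot yaw is about -0.012 (cam ≈ 0.04) and its centre about (0.5912, -0.0205). Insert next, with both tips along the slot and the jaws 45 mm open.

```bash
python3 - <<'E'
from h import *
from bench import r
np.set_printoptions(precision=4,suppress=True)
d=pickle.load(open("d2.pkl","rb"))
k=150/400
a=np.array([(476,68),(554,68),(476,158),(554,158)])*k+[270,85]-.3
b=np.array([(361,276),(261,298),(327,170),(232,188)])*k+[235,195]-.3
q=tri(d["top"],a,d["scene"],b);m=q[:,:2].mean(0)-O;print("lid",m@ex,m@ey,q[:,2])
S=np.array([.5912,-.0205]);o=down(np.pi-.012)
r.movep(np.r_[S,.155],o)
r.move_l(np.r_[S,.128],velocity=.08)
h=r.move_l(np.r_[S,.107],velocity=.03,stop_force=4)
s=r.read_state();print(h,s['clock'],s['position'],s['joints'],s['contact_force'],s['wrist_torque'])
c=r.read_camera("scene")
cv2.imwrite("pics/p3.png",cv2.resize(c["color"][175:345,210:410,::-1],(800,600)[:1]+(600,)))
E
```

```text
lid 0.06183354117374246 -0.12386166744813358 [0.2929 0.2848 0.2746 0.2676]
False 12.05 [ 0.5913 -0.0205  0.1071] [ 0.2389  0.5355 -0.305   0.0001 -0.73   -0.2509] [-0.0401  0.0107  1.0096] [-0.0498  0.0238  0.0028]
```

View pics/p3.png

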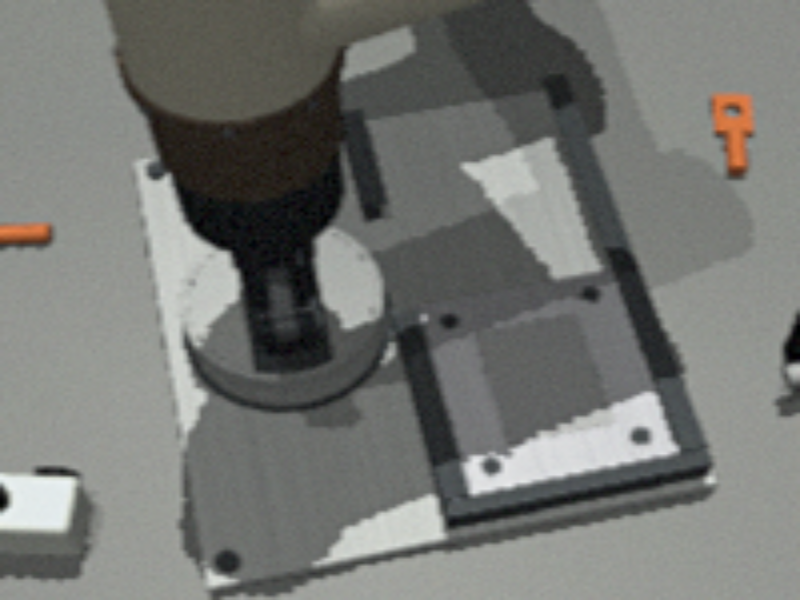

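The tips are inside the slot, with no contact force on the way down. The lid number above is invalid because I forgot the 400 px offset of the side-by-side picture, so I recompute it. Now I turn clockwise with the last joint only.

```bash
python3 - <<'E'
from h import *
from bench import r
np.set_printoptions(precision=3,suppress=True)
d=pickle.load(open("d2.pkl","rb"))
k=150/400
a=np.array([(76,68),(154,68),(76,158),(154,158)])*k+[270,85]-.3
b=np.array([(361,276),(261,298),(327,170),(232,188)])*k+[235,195]-.3
q=tri(d["top"],a,d["scene"],b);m=q[:,:2].mean(0)-O;print("lid",m@ex,m@ey,q[:,2])
j=r.read_state()['joints'].copy();j0=j[5]
tgt=[.4,.8,1.1,1.3,1.4,1.5,1.55,1.6,1.65,1.7,1.75,1.8,1.85]
for t in tgt:
    j[5]=j0-t; r.goto_joints(j)
    s=r.read_state(); w=s['wrist_torque']; f=s['contact_force']
    print(t,round(s['clock'],2),round(j0-s['joints'][5],3),w,f)
    if abs(w[2])>.6 or np.linalg.norm(f)>25: break
E
```

```text
lid 0.05474044346031704 0.04429808042288641 [0.027 0.026 0.027 0.028]
0.4 12.57 0.397 [-0.7    0.38   0.085] [-0.777 -2.022  1.764]
0.8 13.03 0.796 [-0.52   0.489  0.103] [-2.157 -3.224  1.849]
1.1 13.43 1.096 [-0.335  0.343  0.047] [-0.629 -0.944  0.453]
1.3 13.73 1.295 [-0.246  0.127  0.027] [-0.438 -1.315  0.349]
1.4 13.98 1.395 [-0.221  0.087  0.041] [-0.196 -1.159 -0.785]
1.5 14.23 1.495 [-0.075  0.048 -0.013] [-0.022  0.401 -0.126]
1.55 14.48 1.547 [0.02  0.026 0.041] [-0.129 -0.334 -0.114]
1.6 14.73 1.597 [ 0.143 -0.055 -0.032] [ 0.065  0.984 -0.106]
1.65 14.98 1.648 [ 0.123 -0.169 -0.038] [0.661 0.376 0.117]
1.7 15.23 1.698 [ 0.093 -0.219  0.033] [ 0.115  1.243 -0.653]
1.75 15.48 1.748 [ 0.238 -0.343 -0.049] [ 1.174  0.807 -1.202]
1.8 15.73 1.798 [ 0.26  -0.522 -0.017] [ 0.886  1.462 -0.47 ]
1.85 15.98 1.848 [ 0.244 -0.573  0.071] [ 1.928 -0.094 -1.187]
```

No dead stop felt yet, so I continue in steps.

```bash
python3 - <<'E'
from h import *
from bench import r
np.set_printoptions(precision=3,suppress=True)
j=r.read_state()['joints'].copy();j0=-.251
for t in [1.88,1.91,1.94,1.97,2.0,2.03,2.06,2.09,2.12]:
    j[5]=j0-t; r.goto_joints(j)
    s=r.read_state(); w=s['wrist_torque']; f=s['contact_force']
    print(t,round(s['clock'],2),round(j0-s['joints'][5],3),w,f)
    if abs(w[2])>.5 or np.linalg.norm(f)>20: break
c=r.read_camera("scene");t=r.read_camera("top")
cv2.imwrite("pics/p4.png",np.hstack([cv2.resize(x["color"][a:a+150,b:b+150,::-1],(400,400),interpolation=cv2.INTER_CUBIC) for x,a,b in((c,195,235),(t,85,270))]))
E
```

```text
1.88 16.23 1.878 [ 0.097 -0.592  0.105] [ 1.991 -0.292 -1.407]
1.91 16.48 1.907 [-0.438 -0.866  0.976] [ 2.697 -2.78  -2.056]
```

View pics/p4.png

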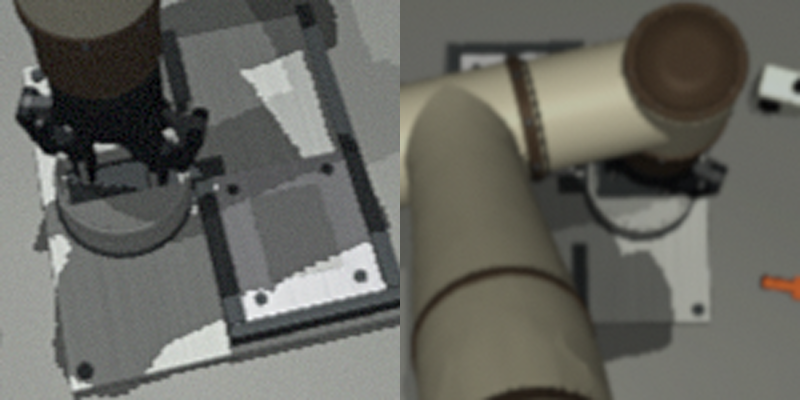

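Torque jumps to 0.98 N·m at 1.907 rad, which is the dead stop. The tongue is visible in the rail gap at (208,170). I back off inside the slack, lift out, clear, and look.

```bash
python3 - <<'E'
from h import *
from bench import r
np.set_printoptions(precision=3,suppress=True)
r.wait(.2)
j=r.read_state()['joints'].copy(); j[5]+=.32; r.goto_joints(j)
s=r.read_state();print(s['clock'],s['wrist_torque'],s['contact_force'])
p=s['position'].copy();p[2]=.20
r.move_l(p,velocity=.1)
j=r.read_state()['joints']
r.movep(pw(-.24,.0,.25),down(yaw+np.pi/2))
d={n:r.read_camera(n) for n in("scene","top")}
pickle.dump(d,open("d3.pkl","wb"));print(r.read_state()['clock'])
c,t=d["scene"],d["top"]
cv2.imwrite("pics/p5.png",np.hstack([cv2.resize(x["color"][a:a+150,b:b+150,::-1],(400,400),interpolation=cv2.INTER_CUBIC) for x,a,b in((c,195,235),(t,85,270))]))
for n,x in d.items():
    P=onz(x,np.c_[np.mgrid[:640,:400].reshape(2,-1).T],.05).reshape(640,400,3).transpose(1,0,2)
    ins=np.hypot(P[...,0]-C[0],P[...,1]-C[1])<.046
    g=x["color"].mean(2); m=(ins&(g<.6*np.median(g[ins&(g>90)]))).astype(np.uint8)
    k,l,st,ce=cv2.connectedComponentsWithStats(m); i=1+st[1:,4].argmax()
    q=P[l==i][:,:2].astype(np.float32); q0=q.mean(0); u=np.linalg.svd(q-q0,full_matrices=False)[2][0]
    print(n,st[i,4],q0,"slot yaw",np.arctan2(u[1],u[0])%np.pi)
    for w in range(0): pass
E
```

```text
17.1917 [-0.07   0.003  0.033] [-0.713 -0.235  0.401]
19.325
scene 713 [ 0.592 -0.021] slot yaw 1.6194315
top 497 [ 0.591 -0.018] slot yaw 1.6136979
```

View pics/p5.png

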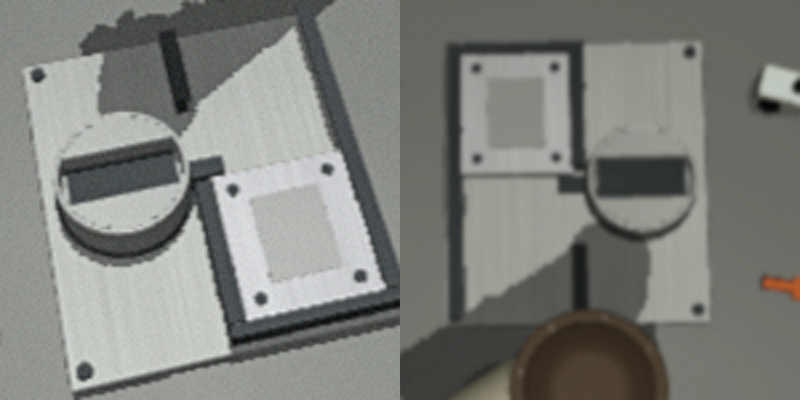

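The tongue (scene crop (205,168), top crop (572,184)) lies just behind the lid's near edge. The slot yaw of about 1.616 puts the cam at about 1.555 rad, within noise of the stop. The lid's bolts are at the same pixels as after the push, and the hand is clear.

```bash
python3 - <<'E'
from bench import r
r.hand_in()
E
```

```text
the job is handed in; nothing more can be done
```

I pushed the lid home, turned the fastener clockwise to its dead stop by its slot, and handed the job in at about 19 s on the clock. No verdict was reported.

- **Lid:** I pushed it about 70 mm along the slideway with closed fingertips until the push stopped on force. By two-view triangulation it then stood at panel x ≈ 54.7 mm (home is 55), with its top at 26 to 28 mm, so flat. Its bolts were at the same pixels after the turn.
- **Fastener:** I put both fingertips in the slot and turned with the last joint only, until the torque rose to 0.98 N·m at the stop. The pictures then gave a cam angle of about 1.555 rad (1.45 needed, 1.571 is the stop), with the tongue just behind the lid's near edge.
- **Hand:** It was clear of everything, at about 0.25 m height, when I handed in.

**Checks that went wrong or were not made:**
- My first lid position came out wrong because of a cropping offset; the corrected figure is the 54.7 mm above.
- The slack before the dead stop was about 0.37 rad rather than the 0.24 I had estimated.
- I did not measure the roller, photo-eye and lugs again. The hand stayed well above or away from them.

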